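# Light up the open screw tin with the torch

## Robot

A 6-joint arm with a two-finger parallel gripper is mounted at the origin on a cart in front of the work surface, level with it; the furniture and walls round the work are solid. World frame = base frame: x ahead of the robot, y to its left, z up, the work surface at z = 0. Lengths are in m, angles in rad, forces in N, time in s.
With the tool pointing down it reaches from about 0.375 to 0.9 m from the base axis. Payload 3.1 kg.
Tool frame: the origin (TCP) lies midway between the tips of the shut fingers; the grasp point (between the pads) lies 19 mm behind it; z points along the fingers, y is the line along which they close (so a half turn about z gives the same grasp; the last joint's range is limited). The gripper opens to 87 mm and grips with 3 to 60 N. Pads are 19 mm wide; open, the fingers measure 117 mm over their backs; the gripper's body (75 mm by 190 mm) begins 51 mm behind the grasp point.
Start: joints at [-1.347, 0.527, 1.433, -0, 1.181, -0.178], TCP at [0.245, -0.575, 0.223] pointing down, gripper open.
Joint ranges: [-3.08, 3.08], [-0.75, 2.2], [0.22, 2.44], [-1.43, 4.57], [0, 2.65], [-2.85, 2.85]. Speed limits (rad/s): [2.79, 2.79, 3.14, 3.14, 3.14, 3.14].

## Interface

Orientations are given as a rotation vector (axis times angle).
In Python, from rig import bot gives the robot as it stands. The module is installed in compiled form; this text tells all that it offers.
- The arm moves only by the tool move_arm, never from a script. Its argument "increments" is a list of rows, each a list of 3 entries, a list of its own where there are three numbers: the shift along the tool's x, y, z in units of 4 cm (1.0 is 4 cm), then the turn, a rotation vector about the tool's x, y, z in units of 0.12 rad (1.0 is 0.12 rad), then the opening, from 0 (shut) to 1 (fully open). In form: [[[tx, ty, tz], [rx, ry, rz], gripper], ...]. A call has exactly 8 rows; each row shifts and turns the commanded pose from where the row before left it, along the tool's axes as they then stand; what a row does not reach is not made up. A row lasts 1/10 s, in which the tool goes at most 50 mm and 8.59 degrees, less where a joint would pass 70% of its speed; a pose out of reach is approached as far as the arm can. A call with a number of a shift or a turn outside -1 to 1 is refused whole. A call with a gripper value outside its range is refused whole. The fingers move at their own pace and stop on an object; "newtons" is the grip in N (left out, the last holds). Time passes only in rows, so rows that do not move let the fingers close, or fill a call up. It gives the time, the measured TCP pose, the force, the opening and the grip force at its end, in the units of the state.
- bot.state(): the state, without advancing time (a new reading comes with each control period).
- bot.camera(name): name is "scene" or "top" or "wrist"; returns a dict with "frame" (400x640x3 uint8, red, green, blue), "camera_matrix" (3x3 intrinsics, pixels), "dist_coeffs" ([k1, k2, p1, p2, k3] as OpenCV has them; the pictures are not rectified), "rvec" (rotation vector, rad) and "tvec" (3), from world to camera coordinates, as OpenCV has them; the wrist camera has in their place "mount" (4x4, takes a point from camera to tool coordinates, whose origin is the TCP and whose axes are the flange's). Camera axes: x right, y down, z forward; pixel columns grow to the right and rows downward; lengths in m; the calibration is good to about 2 mm. A picture is of the moment at which its call begins: read the wrist's pose just before it. There is no depth.
- bot.hand_in(): hands the job in; it is judged then, once.
Trained networks look in the newest picture that a camera, given by its name, has taken for a name from the list of things; names that differ only in an ending like _2 or _b are one class to them, and where a whole thing is asked for, a point or a joint stands for the part that bears it (a point fixed in the world has none). Each returns a list of dicts, best first, with "conf" (0 to 1); they miss things now and then, are a little off and sometimes report something else, mostly with a low value. They report only what shows in the picture. A call takes as long as a camera call. They do not tell look-alikes from the thing itself.
- bot.search_frame(camera, target): "location" ([x, y, z] in m, in world coordinates, good to about 4 mm: the middle of the surface that is visible of it).
- bot.masks_of(camera, target): "region" (400x640 bool, what is visible of it).
The state is a dict: "clock": time; "joint_pos": joint angles; "qd": joint speeds; "effort": joint torques, N m; "position": TCP position; "ee_rot": TCP orientation; "ft_force": force on the tool from outside, world axes, zero at the start; "torque": the same for the moment, N m; "grip_width": finger opening in m; "grip_force": force on a finger pad.
Only numpy, scipy, OpenCV 4.12 (cv2) and the standard library are available. Lean on these libraries where they do the work, as an engineer would, in place of code of your own. Each camera call takes 0.05 s, during which the arm holds its last target. There are 200 camera calls.

## Task

Draw the torch out of its sloping holster and shine it into the blue tin that stands open (the other one has the red lid on): hold it up in the air, clear of everything and well above the tins, its lens end dipping clearly below level, pointed at the middle of the open tin's mouth from no more than 30 cm away. Finish while still gripping the torch steadily like that, without putting it down, and leave the tins, the lid and the other things where they are.

Things in the scene. Friction and masses are not known exactly. Their poses are not given: they have to be found in the camera images.
- holster: Fixed orange sleeve on a dark foot plate (90x125x8 mm). Origin: on the table under the sleeve's inner floor centre (30 mm up). Sleeve axis rises 35 degrees above level towards own +y, in the y-z plane; bore 29.6 mm in diameter, 62 mm deep along the axis, outside 38 to 41 mm; mouth faces +y and up. At the start +y points away from the robot, up to 0.6 rad either side.
- torch: Torch 154 mm long, 0.17 kg, balanced mid-length; axis along own y at x=0, z=0.016; lens y=+0.077, tail -0.077; origin on the underside (z=0), mid-length. Dark head 34 mm across from y=0.036; grey barrel 26 mm, bare from y=-0.015 to 0.036: grip there. Starts tail first on the sleeve floor, lens up and out at about 32 degrees, +z (switch side, 3 mm proud, y=0.014 to 0.028) uppermost.
- torch_lens (a point): Centre of the torch's lens; axes as the torch's: +y is the way the light goes.
- tin_a: Round blue tin, 102 mm across, 70 mm high, open on top, inside 92 mm across and 66 mm deep, standing on the table on the robot's left (+y side). Origin at the centre of its underside.
- tin_b: Same tin on the robot's right (-y side).
- tin_a_mouth (a point): Centre of tin_a's mouth, at rim height (70 mm).
- tin_b_mouth (a point): Centre of tin_b's mouth, at rim height (70 mm).
- lid: Loose red round lid, 106 mm across, with a black knob (top 21 mm above the rim), lying on one of the two tins at the start; that tin is the closed one. Origin at the centre of the plate's underside.
- black_tape: Small black roll of tape, 58 mm across, 19 mm thick, lying inside the open tin. Origin at the centre of its underside.
- tape_measure: Yellow tape measure, 36 x 78 x 64 mm, standing beyond the holster between the tins; leave alone. Origin at the centre of its underside.
- masking_tape: Cream roll of masking tape, 104 mm across, 25 mm high, flat on the table; leave alone. Origin at the centre of its underside.
- pliers: Pliers with red handles, 52 x 164 x 13 mm, flat on the table at the near right; leave alone. Origin at the centre of the underside.
- holster_floor (a point): Centre of the inner floor of the holster's sleeve, 30 mm above the table; the torch's tail rests here.
Not all that is in view belongs to the job. There is more than one size of the lid; the one meant has the size given above.

How it is judged:
On the way:
1. the torch is drawn right out of the holster's sleeve and held by the fingers (distance between torch and holster_floor above 0.15 m and contact force between torch and holster below 0.1 N and contact force between torch and the fingers above 1 N), for 0.2 s.
At the end, for the whole second after the job is handed in: Fingers hold the torch still, touching nothing else; its middle over 0.14 m and lens over 0.10 m up; lens dips 15 degrees or more; the mouth centre of the unlidded tin lies 0.04 to 0.31 m ahead of the lens, within 30 mm of the axis in torch x and z; lid on the other tin within 30 mm (((horizontal distance between lid and tin_a below 0.03 m and x of tin_b_mouth in the frame of torch_lens between -0.03 and 0.03 m and z of tin_b_mouth in the frame of torch_lens between -0.03 and 0.03 m and y of tin_b_mouth in the frame of torch_lens between 0.04 and 0.31 m) or (horizontal distance between lid and tin_b below 0.03 m and x of tin_a_mouth in the frame of torch_lens between -0.03 and 0.03 m and z of tin_a_mouth in the frame of torch_lens between -0.03 and 0.03 m and y of tin_a_mouth in the frame of torch_lens between 0.04 and 0.31 m)) and angle between torch's own y axis and vertical above 1.8308 rad and height (world z) of torch above 0.14 m and height (world z) of torch_lens above 0.1 m and contact force between torch and the fingers above 1 N and linear speed of torch below 0.03 m/s and angular speed of torch below 0.15 rad/s and contact force between torch and holster below 0.1 N and contact force between torch and tin_a below 0.1 N and contact force between torch and tin_b below 0.1 N and contact force between torch and lid below 0.1 N and contact force between torch and tape_measure below 0.1 N and contact force between torch and masking_tape below 0.1 N and contact force between torch and pliers below 0.1 N); the arm keeps its last pose, push and grip.
It fails at once if a tin, the lid or the roll inside the tin is shifted by more than 25 mm (distance of any of tin_a, tin_b, lid, black_tape from where it was at the start of the episode above 0.025 m).
It fails at once if the tape measure, the masking tape or the pliers are shifted by more than 25 mm (distance of any of tape_measure, masking_tape, pliers from where it was at the start of the episode above 0.025 m).
It also fails if it takes over 32 s, if anything falls off the work surface, if the arm or the gripper's body presses on something with over 40 N, if the wrist force passes 120 N, or if a joint passes its speed limit or range.

## Working session

There is one attempt and no reset: what is moved stays moved. The work goes in short steps, Python scripts to look and compute and a tool call to move; the robot and the scene stay as the last step left them, time stands still between calls to the robot, and variables do not carry over. Pictures are saved under pics/ and viewed, at most 10 in all, crops included, and the job is handed in when it is done.

Besides the shell and the picture viewer there is one more tool, called by a JSON object that holds its "fn" and its "kwargs". move_arm: Moves the arm, as the interface text tells. Shifts and turns lie within -1 to 1; 1 stands for 4 cm of shift or 0.12 rad of turn. Its arguments: {"type":"object","properties":{"increments":{"type":"array","items":{"type":"array"}},"newtons":{"type":"number"}},"required":["increments"]}

```bash
mkdir -p pics; python3 - <<'E'
from rig import bot
import cv2,numpy as np
ims=[]
for c in("scene","top"):
    d=bot.camera(c);cv2.imwrite(f"pics/{c}0.png",d["frame"][:,:,::-1])
    for t in["holster","torch","torch_lens","tin_a","tin_b","lid","black_tape","tape_measure","masking_tape","pliers","tin_a_mouth","holster_floor"]:
        for r in bot.search_frame(c,t)[:3]: print(c,t,np.round(r["location"],3),round(r["conf"],2))
s=bot.state();print(s)
E
```

```text
scene holster [ 0.468 -0.05   0.008] 0.65
scene torch [ 0.539 -0.003  0.1  ] 0.62
scene torch_lens [ 0.536 -0.007  0.099] 0.54
scene tin_a [0.618 0.172 0.032] 0.58
scene tin_a [ 0.618 -0.29   0.043] 0.56
scene tin_b [0.618 0.172 0.032] 0.58
scene tin_b [ 0.618 -0.29   0.043] 0.56
scene lid [0.374 0.14  0.016] 0.95
scene black_tape [ 0.536 -0.003  0.098] 0.25
scene tape_measure [ 0.652 -0.055  0.045] 0.78
scene tape_measure [ 0.468 -0.05   0.008] 0.64
scene masking_tape [0.775 0.081 0.02 ] 0.81
scene pliers [ 0.405 -0.289  0.012] 0.89
scene tin_a_mouth [0.619 0.171 0.038] 0.73
scene holster_floor [ 0.471 -0.048  0.01 ] 0.8
scene holster_floor [ 0.641 -0.28   0.023] 0.46
scene holster_floor [ 0.648 -0.056  0.045] 0.24
top holster [ 0.472 -0.037  0.01 ] 0.74
top holster [ 0.631 -0.293  0.019] 0.53
top holster [0.611 0.21  0.024] 0.34
top torch [ 0.541 -0.003  0.104] 0.72
top torch_lens [ 0.544 -0.006  0.102] 0.66
top torch_lens [0.612 0.209 0.024] 0.48
top tin_a [ 0.631 -0.294  0.03 ] 0.97
top tin_b [ 0.631 -0.294  0.03 ] 0.97
top lid [0.612 0.414 0.018] 0.78
top lid [0.655 0.201 0.071]
[... 363 characters left out ...]
.414 -0.282  0.011] 0.32
{'clock': 1.3, 'joint_pos': array([-1.34649437e+00,  5.27522138e-01,  1.43273155e+00,  1.07797135e-05,
        1.18137605e+00, -1.78491696e-01]), 'qd': array([-0.00112468,  0.00181484,  0.00051002,  0.00021347, -0.00084847,
       -0.00052311]), 'effort': array([ 3.21874004e-04, -4.40017569e+01, -1.76979393e+01,  6.34637615e-02,
        5.06210094e-02, -1.39684394e-05]), 'position': array([ 0.24502088, -0.574933  ,  0.22252472]), 'ee_rot': array([-3.07805989e+00, -6.28424530e-01, -1.43266177e-05]), 'ft_force': array([-0.60646076,  0.2679229 ,  0.5836983 ]), 'torque': array([-0.06211221,  0.00354556,  0.00101208]), 'grip_force': 0.0, 'grip_width': 0.08718854126490834}
```

View pics/scene0.png

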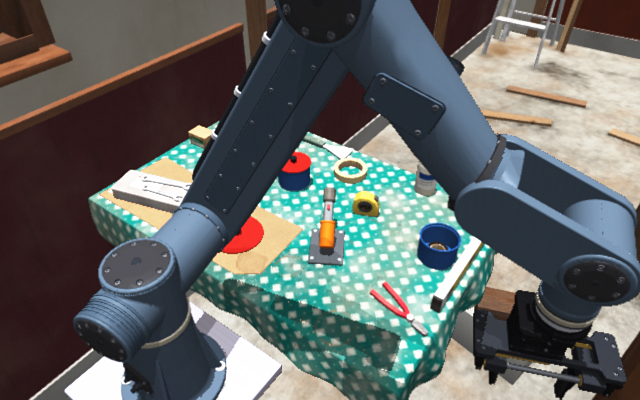

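View pics/top0.png

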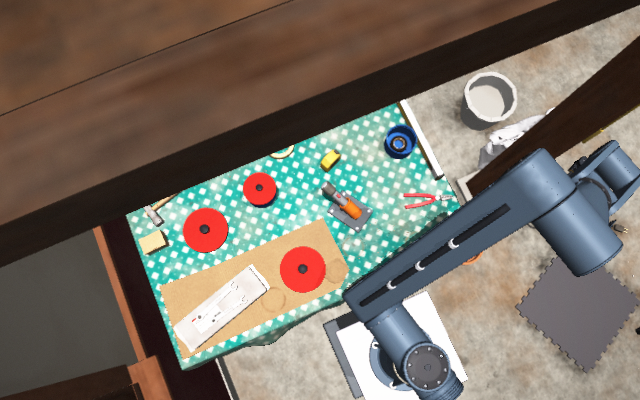

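The open tin is the right-hand one, tin_b, at scene (438,246) and top (400,142), with the black roll inside it. There are three red discs in the top view. The one at (259,189) sits on the left tin (in the scene view, 294,165), so it should be the lid. Those at (205,230) and (302,269) lie on the table and look larger. I'll confirm this in one crop and fit the poses to the masks.

```bash
cat > h.py <<'E'
from rig import bot
import cv2,numpy as np
from scipy.optimize import minimize
from scipy.spatial.transform import Rotation as R
A=np.linspace(0,2*np.pi,40,endpoint=False)
def cyl(r,y0,y1): # along y
    return np.array([[r*np.cos(a),y,r*np.sin(a)] for y in(y0,y1) for a in A])
def ext(c,d,s=None):
    if c!="wrist": return d["rvec"],d["tvec"]
    T=np.eye(4);T[:3,:3]=R.from_rotvec(s["ee_rot"]).as_matrix();T[:3,3]=s["position"]
    M=np.linalg.inv(T@d["mount"]);return cv2.Rodrigues(M[:3,:3])[0],M[:3,3]
def proj(P,cam): return cv2.projectPoints(np.asarray(P,float),np.array(cam[0]),np.array(cam[1]),cam[2],np.array(cam[3]))[0][:,0]
S=4
def iou(hulls,mask):
    m=np.zeros((400*S,640*S),np.uint8)
    for h in hulls: cv2.fillConvexPoly(m,cv2.convexHull(np.round((h+.5)*S).astype(np.int32)),1)
    m=cv2.resize(m.astype(np.float32),(640,400),interpolation=cv2.INTER_AREA)
    return np.minimum(m,mask).sum()/np.maximum(m,mask).sum()
def torch_T(p): # lens-side: p = tail x,y,z, yaw of axis from world x, elevation
    u=np.array([np.cos(p[4])*np.cos(p[3]),np.cos(p[4])*np.sin(p[3]),np.sin(p[4])])
    x=np.cross(u,[0,0,1.]);x/=np.linalg.norm(x)
    return np.stack([x,u,np.cross(x,u)],1),np.array(p[:3])+u*.077
def fit(f,p0,st):
    sim=np.vstack([p0]+[np.array(p0)+np.eye(len(p0))[i]*st[i] for i in range(len(p0))])
    return minimize(f,p0,method="Nelder-Mead",options=dict(initial_simplex=sim,maxiter=400,xatol=1e-4,fatol=1e-4))
E
python3 - <<'E'
from h import *
cs={};mk={}
for c in("scene","top"):
    d=bot.camera(c);cs[c]=(*ext(c,d),d["camera_matrix"],d["dist_coeffs"])
    for t in("torch","tin_b"):
        mk[c,t]=[r["region"] for r in bot.masks_of(c,t)]
        print(c,t,[(m.sum(),np.argwhere(m).mean(0).round()) for m in mk[c,t]])
    if c=="top": f=d["frame"]
cv2.imwrite("pics/crop.png",cv2.resize(f[120:300,170:430,::-1],None,fx=3,fy=3,interpolation=3))
def near(c,t,P):
    q=proj([P],cs[c])[0][::-1];L=[m for m in mk[c,t] if np.linalg.norm(np.argwhere(m).mean(0)-q)<20]
    return L[0].astype(np.float32) if L else None
parts=[cyl(.017,.036,.077),cyl(.013,-.015,.036)]
def run(cams):
    M={c:near(c,"torch",[.535,-.003,.1]) for c in cams}
    def f(p):
        Rm,o=torch_T([p[0],p[1],.036,p[2],np.radians(32)])
        return -sum(iou([proj(P@Rm.T+o,cs[c]) for P in parts],M[c]) for c in cams if M[c] is not None)
    for y0 in(.2,.5):
        r=fit(f,[.42,-.05,y0],[.01,.01,.1]);print("torch",cams,r.x.round(4),r.fun)
for cams in(["scene","top"],["top"],["scene"]): run(cams)
C=cyl(.051,0,.07)[:,[0,2,1]]
for cams in(["scene","top"],["top"],["scene"]):
    M={c:near(c,"tin_b",[.625,-.29,.035]) for c in cams}
    r=fit(lambda p:-sum(iou([proj(C+[p[0],p[1],0],cs[c])],M[c]) for c in cams),[.625,-.29],[.01,.01]);print("tin",cams,r.x.round(4),r.fun)
E
```

```text
scene torch [(np.int64(338), array([202., 329.])), (np.int64(1686), array([245., 438.]))]
scene tin_b [(np.int64(550), array([180., 294.])), (np.int64(1597), array([245., 438.]))]
top torch []
top tin_b [(np.int64(666), array([141., 400.]))]
torch ['scene', 'top'] [ 0.4649 -0.051   0.5622] -0.8069336414337158
torch ['scene', 'top'] [ 0.467  -0.05    0.5655] -0.8041436672210693
torch ['top'] [ 0.42 -0.05  0.2 ] 0.0
torch ['top'] [ 0.42 -0.05  0.5 ] 0.0
torch ['scene'] [ 0.4649 -0.051   0.5622] -0.8069336414337158
torch ['scene'] [ 0.467  -0.05    0.5655] -0.8041436672210693
tin ['scene', 'top'] [ 0.6272 -0.2844] -1.58415687084198
tin ['top'] [ 0.6247 -0.2862] -0.7075227499008179
tin ['scene'] [ 0.6284 -0.2832] -0.8962464332580566
```

View pics/crop.png

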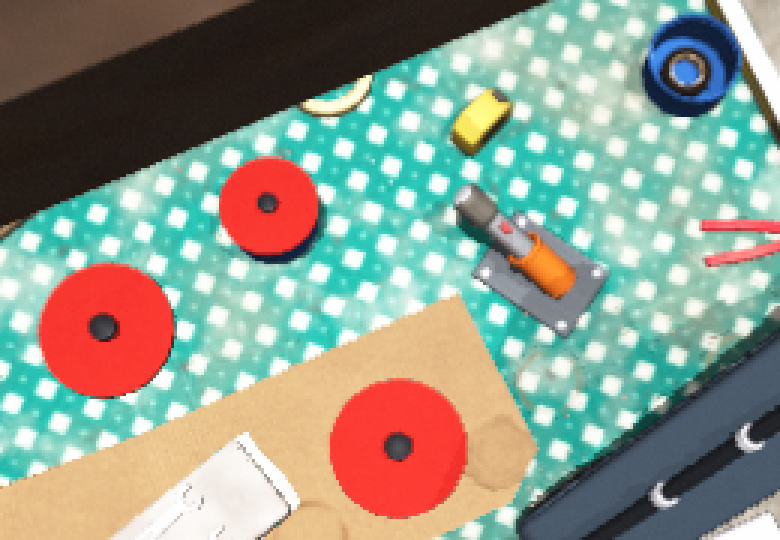

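The crop confirms it. The disc at crop (268,205) sits on the blue tin and is smaller than the two flat ones. The open tin with the black roll is at crop (690,65), on the robot's right. The torch points up and left in the picture, which is world yaw of about 0.56. The fitted torch agrees with the detector's midpoint and the foot plate. Next I'll plan a move to a spot above the grasp.

```bash
cat >> h.py <<'E'
def tool_R(yaw,el): # tool x along torch axis u, z into torch from its upper side
    u=np.array([np.cos(el)*np.cos(yaw),np.cos(el)*np.sin(yaw),np.sin(el)])
    y=np.cross([np.sin(el)*np.cos(yaw),np.sin(el)*np.sin(yaw),-np.cos(el)],u)
    return np.stack([u,y,np.cross(u,y)],1)
def rows(Rt,pt,n,g,R0=None,p0=None):
    s=bot.state()
    if R0 is None: R0=R.from_rotvec(s["ee_rot"]).as_matrix();p0=s["position"]
    rv=R.from_matrix(R0.T@Rt).as_rotvec();dp=(pt-p0)/n
    out=[[list((R.from_rotvec(-rv*i/n).as_matrix()@R0.T@dp/.04).round(2)+0.),list((rv/n/.12).round(2)+0.),g] for i in range(n)]
    print(s["clock"],np.round(s["position"],4),"turn",np.linalg.norm(rv));
    for i in range(0,n,8): print(str(out[i:i+8]).replace("np.float64(","").replace(")",""))
E
python3 - <<'E'
from h import *
Rt=tool_R(.56,np.radians(32));G=np.array([.529,-.011,.079])
print(Rt)
rows(Rt,G-.14*Rt[:,2],16,1)
E
```

```text
[[ 0.71851308  0.5311862   0.44897681]
 [ 0.45047144 -0.84725511  0.2814858 ]
 [ 0.52991926  0.         -0.8480481 ]]
1.6 [ 0.245  -0.575   0.2226] turn 0.5796583760946018
[[[0.64, -0.62, 0.04], [0.02, 0.29, -0.08], 1], [[0.64, -0.61, 0.06], [0.02, 0.29, -0.08], 1], [[0.65, -0.61, 0.09], [0.02, 0.29, -0.08], 1], [[0.65, -0.6, 0.11], [0.02, 0.29, -0.08], 1], [[0.65, -0.59, 0.14], [0.02, 0.29, -0.08], 1], [[0.65, -0.59, 0.16], [0.02, 0.29, -0.08], 1], [[0.65, -0.58, 0.18], [0.02, 0.29, -0.08], 1], [[0.65, -0.57, 0.21], [0.02, 0.29, -0.08], 1]]
[[[0.65, -0.57, 0.23], [0.02, 0.29, -0.08], 1], [[0.64, -0.56, 0.26], [0.02, 0.29, -0.08], 1], [[0.64, -0.55, 0.28], [0.02, 0.29, -0.08], 1], [[0.63, -0.55, 0.3], [0.02, 0.29, -0.08], 1], [[0.63, -0.54, 0.33], [0.02, 0.29, -0.08], 1], [[0.62, -0.53, 0.35], [0.02, 0.29, -0.08], 1], [[0.61, -0.52, 0.37], [0.02, 0.29, -0.08], 1], [[0.61, -0.52, 0.4], [0.02, 0.29, -0.08], 1]]
```

{"fn": "move_arm", "kwargs": {"increments": [[[0.64, -0.62, 0.04], [0.02, 0.29, -0.08], 1], [[0.64, -0.61, 0.06], [0.02, 0.29, -0.08], 1], [[0.65, -0.61, 0.09], [0.02, 0.29, -0.08], 1], [[0.65, -0.6, 0.11], [0.02, 0.29, -0.08], 1], [[0.65, -0.59, 0.14], [0.02, 0.29, -0.08], 1], [[0.65, -0.59, 0.16], [0.02, 0.29, -0.08], 1], [[0.65, -0.58, 0.18], [0.02, 0.29, -0.08], 1], [[0.65, -0.57, 0.21], [0.02, 0.29, -0.08], 1]]}}

```text
clock: 2.4
position: [0.3561, -0.3115, 0.21]
ee_rot: [-2.953, -0.723, -0.414]
ft_force: [0.7, -0.4, -0.6]
grip_width: 0.087
grip_force: 0.0
```

{"fn": "move_arm", "kwargs": {"increments": [[[0.65, -0.57, 0.23], [0.02, 0.29, -0.08], 1], [[0.64, -0.56, 0.26], [0.02, 0.29, -0.08], 1], [[0.64, -0.55, 0.28], [0.02, 0.29, -0.08], 1], [[0.63, -0.55, 0.3], [0.02, 0.29, -0.08], 1], [[0.63, -0.54, 0.33], [0.02, 0.29, -0.08], 1], [[0.62, -0.53, 0.35], [0.02, 0.29, -0.08], 1], [[0.61, -0.52, 0.37], [0.02, 0.29, -0.08], 1], [[0.61, -0.52, 0.4], [0.02, 0.29, -0.08], 1]]}}

```text
clock: 3.2
position: [0.4668, -0.0496, 0.1968]
ee_rot: [-2.774, -0.799, -0.799]
ft_force: [0.3, 1.3, 1.1]
grip_width: 0.0871
grip_force: 0.0
```

```bash
python3 - <<'E'
from h import *
s=bot.state();d=bot.camera("wrist");cam=(*ext("wrist",d,s),d["camera_matrix"],d["dist_coeffs"])
print(s["clock"],s["position"].round(4),s["joint_pos"].round(2),s["qd"].round(3))
print((R.from_rotvec(s["ee_rot"]).as_matrix().T@tool_R(.56,np.radians(32))).round(3))
f=d["frame"][:,:,::-1].copy()
for t in("torch","torch_lens","holster"): print(t,[(r["location"].round(4) if hasattr(r["location"],"round") else np.round(r["location"],4),r["conf"]) for r in bot.search_frame("wrist",t)[:2]])
L=bot.masks_of("wrist","torch");print([(m["conf"],m["region"].sum(),np.argwhere(m["region"]).mean(0)) for m in L])
parts=[cyl(.017,.036,.077),cyl(.013,-.015,.036)]
best=None
if L:
    M=L[0]["region"].astype(np.float32)
    def g(p):
        Rm,o=torch_T([p[0],p[1],.030,p[2],np.radians(32)])
        return -iou([proj(P@Rm.T+o,cam) for P in parts],M)
    r=fit(g,[.465,-.051,.56],[.01,.01,.1]);print(r.x.round(4),r.fun);best=r.x
    f[M>0]=f[M>0]//2+[0,100,0]
    np.save("w.npy",best)
    Rm,o=torch_T([best[0],best[1],.03,best[2],np.radians(32)])
    for P in parts: cv2.polylines(f,[cv2.convexHull(proj(P@Rm.T+o,cam).astype(np.int32))],True,(255,0,255),1)
cv2.imwrite("pics/w1.png",f)
E
```

```text
3.2 [ 0.4668 -0.0496  0.1968] [-0.71  0.31  2.15  0.9   0.7  -0.41] [ 0.732  0.117  0.197  0.971 -0.406 -0.353]
[[ 1.    -0.003 -0.001]
 [ 0.003  1.    -0.006]
 [ 0.001  0.006  1.   ]]
torch [(array([ 0.5416, -0.0061,  0.102 ]), 0.71)]
torch_lens [(array([ 0.5428, -0.0063,  0.1026]), 0.73)]
holster [(array([ 0.4824, -0.0396,  0.0094]), 0.77)]
[(0.89, np.int64(3172), array([168.37358134, 319.8814628 ]))]
[ 0.4633 -0.0533  0.5567] -0.9233984351158142
```

View pics/w1.png

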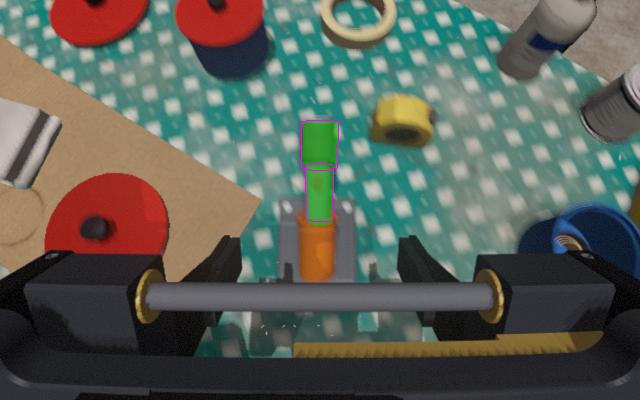

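The wrist view has the torch upright in the picture: head at (320,145), barrel at (320,193), the orange sleeve below it, and the model outline matching the mask. Next is the descent.

```bash
python3 - <<'E'
from h import *
Rt=tool_R(.557,np.radians(32));G=np.array([.5274,-.0134,.077])
rows(Rt,G+.017*Rt[:,2],8,1)
E
```

```text
3.45 [ 0.4665 -0.051   0.1967] turn 0.007478904643930721
[[[-0.01, 0.0, 0.49], [0.01, 0.0, 0.01], 1], [[-0.01, 0.0, 0.49], [0.01, 0.0, 0.01], 1], [[-0.01, 0.0, 0.49], [0.01, 0.0, 0.01], 1], [[-0.01, 0.0, 0.49], [0.01, 0.0, 0.01], 1], [[-0.01, 0.0, 0.49], [0.01, 0.0, 0.01], 1], [[-0.01, 0.0, 0.49], [0.01, 0.0, 0.01], 1], [[-0.01, 0.0, 0.49], [0.01, 0.0, 0.01], 1], [[-0.01, 0.0, 0.49], [0.01, 0.0, 0.01], 1]]
```

{"fn": "move_arm", "kwargs": {"increments": [[[-0.01, 0, 0.65], [0.01, 0, 0.01], 1], [[-0.01, 0, 0.65], [0.01, 0, 0.01], 1], [[-0.01, 0, 0.65], [0.01, 0, 0.01], 1], [[-0.01, 0, 0.65], [0.01, 0, 0.01], 1], [[-0.01, 0, 0.5], [0, 0, 0.01], 1], [[-0.01, 0, 0.4], [0, 0, 0], 1], [[0, 0, 0.25], [0, 0, 0], 1], [[0, 0, 0.17], [0, 0, 0], 1]]}}

```text
clock: 4.25
position: [0.5358, -0.0092, 0.0615]
ee_rot: [-2.773, -0.789, -0.793]
ft_force: [0.4, -0.6, -0.1]
grip_width: 0.0872
grip_force: 0.0
```

```bash
python3 - <<'E'
from h import *
d=bot.camera("wrist");cv2.imwrite("pics/w2.png",d["frame"][:,:,::-1])
s=bot.state();print(s["position"].round(4),s["ft_force"],s["joint_pos"].round(2))
Rt=tool_R(.557,np.radians(32));G=np.array([.5274,-.0134,.077]);print(Rt.T@(s["position"]-.019*Rt[:,2]-G))
E
```

```text
[ 0.5359 -0.0089  0.0611] [-0.10761901  0.17815973 -0.36191709] [-0.51  0.69  2.12  1.5   0.48 -0.9 ]
[-0.00027962  0.00065967 -0.00047767]
```

View pics/w2.png

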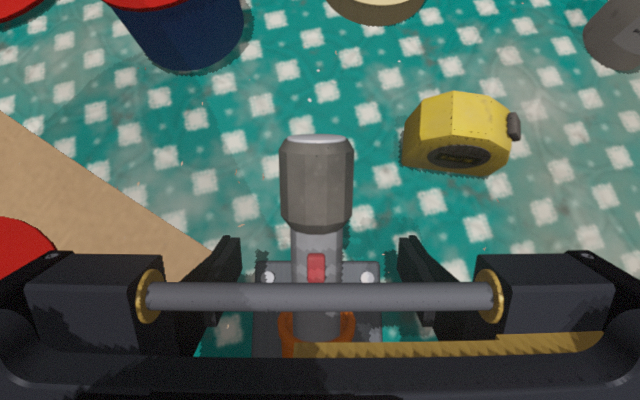

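The torch is centred between the fingers: head at (316,180), red switch at (316,267), sleeve mouth at (316,325). I'll close the gripper now.

{"fn": "move_arm", "kwargs": {"increments": [[[0, 0, 0], [0, 0, 0], 0], [[0, 0, 0], [0, 0, 0], 0], [[0, 0, 0], [0, 0, 0], 0], [[0, 0, 0], [0, 0, 0], 0], [[0, 0, 0], [0, 0, 0], 0], [[0, 0, 0], [0, 0, 0], 0], [[0, 0, 0], [0, 0, 0], 0], [[0, 0, 0], [0, 0, 0], 0]], "newtons": 35}}

```text
clock: 5.1
position: [0.5348, -0.0076, 0.0622]
ee_rot: [-2.771, -0.791, -0.792]
ft_force: [-0.3, -0.6, -0.0]
grip_width: 0.0307
grip_force: 0.0
```

{"fn": "move_arm", "kwargs": {"increments": [[[0, 0, 0], [0, 0, 0], 0], [[0, 0, 0], [0, 0, 0], 0], [[0, 0, 0], [0, 0, 0], 0], [[0, 0, 0], [0, 0, 0], 0], [[0.2, 0, -0.01], [0, 0, 0], 0], [[0.4, 0, -0.02], [0, 0, 0], 0], [[0.5, 0, -0.02], [0, 0, 0], 0], [[0.5, 0, -0.02], [0, 0, 0], 0]]}}

```text
clock: 5.9
position: [0.5794, 0.0206, 0.0982]
ee_rot: [-2.771, -0.79, -0.79]
ft_force: [0.1, 0.5, -1.2]
grip_width: 0.0248
grip_force: 35.0
```

{"fn": "move_arm", "kwargs": {"increments": [[[0.5, 0, -0.02], [0, 0, 0], 0], [[0.5, 0, -0.02], [0, 0, 0], 0], [[0.5, 0, -0.02], [0, 0, 0], 0], [[0.4, 0, -0.2], [0, 0, 0], 0], [[0.3, 0, -0.4], [0, 0, 0], 0], [[0.2, 0, -0.5], [0, 0, 0], 0], [[0, 0, -0.5], [0, 0, 0], 0], [[0, 0, -0.3], [0, 0, 0], 0]]}}

```text
clock: 6.7
position: [0.6129, 0.0413, 0.2163]
ee_rot: [-2.771, -0.792, -0.791]
ft_force: [0.7, 0.6, -2.5]
grip_width: 0.0246
grip_force: 35.0
```

```bash
python3 - <<'E'
from h import *
s=bot.state();print(s["position"].round(4),s["ft_force"].round(1),s["joint_pos"].round(2),s["grip_force"])
tin=np.array([.627,-.285,.07]);gy=.012
# refine the tin with the wrist view? just candidates here
for yaw in(-.6,-.9):
  el=-np.radians(30);Rt=tool_R(yaw,el);u=Rt[:,0]
  lens=tin-u*.16;grasp=lens-u*(.077-gy);pt=grasp+.019*Rt[:,2]
  print(yaw,"lens",lens.round(3),"mid",(lens-.077*u).round(3),"tcp",pt.round(3))
  rows(Rt,pt,24,0)
E
```

```text
[0.6129 0.0413 0.2163] [ 0.7  0.6 -2.5] [-0.33  0.41  1.85  0.75  0.65  0.13] 34.97011246159673
-0.6 lens [ 0.513 -0.207  0.15 ] mid [ 0.458 -0.169  0.188] tcp [ 0.458 -0.17   0.166]
6.7 [0.6129 0.0413 0.2163] turn 1.5390444622836472
[[[-0.24, 0.1, -0.09], [-0.01, -0.33, 0.42], 0], [[-0.24, 0.11, -0.08], [-0.01, -0.33, 0.42], 0], [[-0.24, 0.13, -0.07], [-0.01, -0.33, 0.42], 0], [[-0.23, 0.14, -0.06], [-0.01, -0.33, 0.42], 0], [[-0.23, 0.15, -0.05], [-0.01, -0.33, 0.42], 0], [[-0.22, 0.16, -0.04], [-0.01, -0.33, 0.42], 0], [[-0.22, 0.17, -0.03], [-0.01, -0.33, 0.42], 0], [[-0.21, 0.18, -0.02], [-0.01, -0.33, 0.42], 0]]
[[[-0.2, 0.19, -0.02], [-0.01, -0.33, 0.42], 0], [[-0.19, 0.2, -0.01], [-0.01, -0.33, 0.42], 0], [[-0.18, 0.21, 0.0], [-0.01, -0.33, 0.42], 0], [[-0.17, 0.22, 0.01], [-0.01, -0.33, 0.42], 0], [[-0.16, 0.23, 0.01], [-0.01, -0.33, 0.42], 0], [[-0.14, 0.24, 0.02], [-0.01, -0.33, 0.42], 0], [[-0.13, 0.24, 0.02], [-0.01, -0.33, 0.42], 0], [[-0.12, 0.25, 0.03], [-0.01, -0.33, 0.42], 0]]
[[[-0.1, 0.25, 0.03], [-0.01, -0.33, 0.42], 0], [[-0.09, 0.26, 0.04], [-0.01, -0.33, 0.42]
[... 855 characters left out ...]
3], 0], [[-0.12, 0.18, 0.0], [-0.01, -0.3, 0.53], 0], [[-0.11, 0.18, 0.0], [-0.01, -0.3, 0.53], 0], [[-0.1, 0.19, 0.01], [-0.01, -0.3, 0.53], 0], [[-0.09, 0.2, 0.01], [-0.01, -0.3, 0.53], 0], [[-0.07, 0.2, 0.01], [-0.01, -0.3, 0.53], 0], [[-0.06, 0.21, 0.02], [-0.01, -0.3, 0.53], 0], [[-0.05, 0.21, 0.02], [-0.01, -0.3, 0.53], 0]]
[[[-0.03, 0.21, 0.02], [-0.01, -0.3, 0.53], 0], [[-0.02, 0.21, 0.02], [-0.01, -0.3, 0.53], 0], [[0.0, 0.21, 0.02], [-0.01, -0.3, 0.53], 0], [[0.01, 0.21, 0.02], [-0.01, -0.3, 0.53], 0], [[0.03, 0.21, 0.02], [-0.01, -0.3, 0.53], 0], [[0.04, 0.21, 0.02], [-0.01, -0.3, 0.53], 0], [[0.05, 0.21, 0.02], [-0.01, -0.3, 0.53], 0], [[0.07, 0.2, 0.02], [-0.01, -0.3, 0.53], 0]]
```

```bash
python3 - <<'E'
from h import *
tin=np.array([.627,-.285,.07]);Rt=tool_R(-.75,-np.radians(32));u=Rt[:,0]
pt=tin-u*(.17+.065)+.019*Rt[:,2];print(pt)
rows(Rt,pt,24,0)
E
```

```text
[ 0.47381379 -0.14229227  0.17841811]
6.7 [0.6129 0.0413 0.2163] turn 1.6626463636429414
[[[-0.21, 0.09, -0.09], [0.0, -0.33, 0.48], 0], [[-0.21, 0.1, -0.08], [0.0, -0.33, 0.48], 0], [[-0.21, 0.11, -0.07], [0.0, -0.33, 0.48], 0], [[-0.2, 0.12, -0.06], [0.0, -0.33, 0.48], 0], [[-0.2, 0.13, -0.05], [0.0, -0.33, 0.48], 0], [[-0.19, 0.14, -0.05], [0.0, -0.33, 0.48], 0], [[-0.18, 0.15, -0.04], [0.0, -0.33, 0.48], 0], [[-0.18, 0.16, -0.03], [0.0, -0.33, 0.48], 0]]
[[[-0.17, 0.17, -0.02], [0.0, -0.33, 0.48], 0], [[-0.16, 0.18, -0.02], [0.0, -0.33, 0.48], 0], [[-0.15, 0.19, -0.01], [0.0, -0.33, 0.48], 0], [[-0.14, 0.2, -0.01], [0.0, -0.33, 0.48], 0], [[-0.13, 0.21, 0.0], [0.0, -0.33, 0.48], 0], [[-0.11, 0.21, 0.0], [0.0, -0.33, 0.48], 0], [[-0.1, 0.22, 0.01], [0.0, -0.33, 0.48], 0], [[-0.09, 0.23, 0.01], [0.0, -0.33, 0.48], 0]]
[[[-0.07, 0.23, 0.02], [0.0, -0.33, 0.48], 0], [[-0.06, 0.23, 0.02], [0.0, -0.33, 0.48], 0], [[-0.05, 0.24, 0.02], [0.0, -0.33, 0.48], 0], [[-0.03, 0.24, 0.02], [0.0, -0.33, 0.48], 0], [[-0.02, 0.24, 0.02], [0.0, -0.33, 0.48], 0], [[0.0, 0.24, 0.02], [0.0, -0.33, 0.48], 0], [[0.01, 0.24, 0.02], [0.0, -0.33, 0.48], 0], [[0.03, 0.24, 0.02], [0.0, -0.33, 0.48], 0]]
```

{"fn": "move_arm", "kwargs": {"increments": [[[-0.21, 0.09, -0.09], [0, -0.33, 0.48], 0], [[-0.21, 0.1, -0.08], [0, -0.33, 0.48], 0], [[-0.21, 0.11, -0.07], [0, -0.33, 0.48], 0], [[-0.2, 0.12, -0.06], [0, -0.33, 0.48], 0], [[-0.2, 0.13, -0.05], [0, -0.33, 0.48], 0], [[-0.19, 0.14, -0.05], [0, -0.33, 0.48], 0], [[-0.18, 0.15, -0.04], [0, -0.33, 0.48], 0], [[-0.18, 0.16, -0.03], [0, -0.33, 0.48], 0]]}}

```text
clock: 7.5
position: [0.5656, -0.0198, 0.2028]
ee_rot: [-2.939, -0.16, -0.268]
ft_force: [-1.2, 0.8, -2.0]
grip_width: 0.0247
grip_force: 35.0
```

{"fn": "move_arm", "kwargs": {"increments": [[[-0.17, 0.17, -0.02], [0, -0.33, 0.48], 0], [[-0.16, 0.18, -0.02], [0, -0.33, 0.48], 0], [[-0.15, 0.19, -0.01], [0, -0.33, 0.48], 0], [[-0.14, 0.2, -0.01], [0, -0.33, 0.48], 0], [[-0.13, 0.21, 0], [0, -0.33, 0.48], 0], [[-0.11, 0.21, 0], [0, -0.33, 0.48], 0], [[-0.1, 0.22, 0.01], [0, -0.33, 0.48], 0], [[-0.09, 0.23, 0.01], [0, -0.33, 0.48], 0]]}}

```text
clock: 8.3
position: [0.5187, -0.0802, 0.1906]
ee_rot: [-2.889, 0.469, 0.263]
ft_force: [0.1, -0.3, -1.7]
grip_width: 0.0249
grip_force: 35.0
```

{"fn": "move_arm", "kwargs": {"increments": [[[-0.07, 0.23, 0.02], [0, -0.33, 0.48], 0], [[-0.06, 0.23, 0.02], [0, -0.33, 0.48], 0], [[-0.05, 0.24, 0.02], [0, -0.33, 0.48], 0], [[-0.03, 0.24, 0.02], [0, -0.33, 0.48], 0], [[-0.02, 0.24, 0.02], [0, -0.33, 0.48], 0], [[0, 0.24, 0.02], [0, -0.33, 0.48], 0], [[0.01, 0.24, 0.02], [0, -0.33, 0.48], 0], [[0.03, 0.24, 0.02], [0, -0.33, 0.48], 0]]}}

```text
clock: 9.1
position: [0.4723, -0.1407, 0.1783]
ee_rot: [-2.628, 1.06, 0.771]
ft_force: [0.1, 0.6, -0.9]
grip_width: 0.0246
grip_force: 35.0
```

```bash
python3 - <<'E'
from h import *
bot.camera("wrist")
s=bot.state();d=bot.camera("wrist");cam=(*ext("wrist",d,s),d["camera_matrix"],d["dist_coeffs"])
RR=R.from_rotvec(s["ee_rot"]).as_matrix()
print(s["clock"],s["position"].round(4),s["joint_pos"].round(2),s["grip_force"],"u",RR[:,0].round(3),s["ft_force"].round(1))
f=d["frame"][:,:,::-1].copy()
for t in("torch","torch_lens","tin_b_mouth","tin_b","black_tape"): print(t,[(np.round(r["location"],4),round(r["conf"],2)) for r in bot.search_frame("wrist",t)[:3]])
C=cyl(.051,0,.07)[:,[0,2,1]]
for m in bot.masks_of("wrist","tin_b"):
    M=m["region"].astype(np.float32);print("tin mask",m["conf"],M.sum(),np.argwhere(M>0).mean(0))
    r=fit(lambda p:-iou([proj(C+[p[0],p[1],0],cam)],M),[.627,-.285],[.01,.01]);print(r.x.round(4),r.fun)
    if r.fun<-.6: cv2.polylines(f,[cv2.convexHull(proj(C+[*r.x,0],cam).astype(np.int32))],True,(255,0,255),1)
# torch in the tool frame: axis direction (yaw-in-hand rz, pitch-in-hand ry) and slip along x
parts=[cyl(.017,.036,.077),cyl(.013,-.002+.025,.036)]
B=np.array([[0,1,0],[-1,0,0],[0,0,1.]]).T # torch y->tool x
for P in parts:
    Q=np.stack([P[:,1]-.012,P[:,0],P[:,2]-.019],1)@RR.T+s["position"]
    cv2.polylines(f,[cv2.convexHull(proj(Q,cam).astype(np.int32))],True,(0,255,255),1)
cv2.imwrite("pics/w3.png",f)
E
```

```text
9.15 [ 0.4719 -0.1427  0.1772] [-0.58  0.66  1.46  0.09  1.58  1.73] 34.96976785361767 u [ 0.603 -0.588 -0.539] [ 1.  -2.3 -2.6]
torch [(array([ 0.5065, -0.175 ,  0.1809]), 0.67)]
torch_lens [(array([ 0.5058, -0.1751,  0.1851]), 0.73)]
tin_b_mouth []
tin_b [(array([0.6324, 0.1581, 0.0309]), 0.66)]
black_tape []
tin mask 0.96 3083.0 [185.18326306  22.84430749]
[ 0.627 -0.285] -0.0
```

View pics/w3.png

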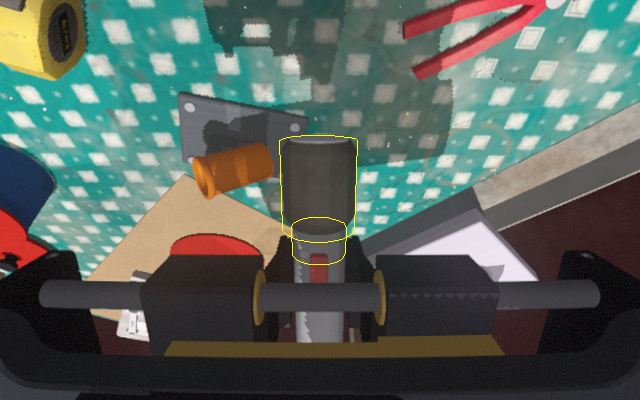

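The torch sits in the hand exactly where the model outline (yellow) puts it, head at (318,190), with no slip. Next I'll check the aim and that nothing else moved, using the fixed cameras.

```bash
python3 - <<'E'
from h import *
ims=[]
for c in("scene","top"):
    d=bot.camera(c);cam=(*ext(c,d),d["camera_matrix"],d["dist_coeffs"]);f=d["frame"][:,:,::-1].copy()
    s=bot.state();RR=R.from_rotvec(s["ee_rot"]).as_matrix();g=s["position"]-.019*RR[:,2];lens=g+.065*RR[:,0]
    for t in("tin_b","black_tape","torch","lid"): print(c,t,[(np.round(r["location"],3),round(r["conf"],2)) for r in bot.search_frame(c,t)[:3]])
    C=cyl(.051,0,.07)[:,[0,2,1]]
    for m in bot.masks_of(c,"tin_b"):
        M=m["region"].astype(np.float32);r=fit(lambda p:-iou([proj(C+[p[0],p[1],0],cam)],M),[.627,-.285],[.01,.01]);print("fit",r.x.round(4),r.fun)
    q=proj([lens,[.627,-.285,.07],lens+RR[:,0]*.2],cam).round().astype(int)
    cv2.line(f,tuple(map(int,q[0])),tuple(map(int,q[2])),(0,255,255),1)
    cv2.polylines(f,[proj(C[40:]+[.627,-.285,0],cam).round().astype(np.int32)],True,(255,0,255),1)
    a,b=q[:2].mean(0).astype(int);y0=int(np.clip(b-75,0,250));x0=int(np.clip(a-100,0,440))
    ims.append(cv2.resize(f[y0:y0+150,x0:x0+200],(400,300)));
print("lens",lens.round(3),"mid",(g-.012*RR[:,0]).round(3),"mouth in tool axes",(RR.T@(np.array([.627,-.285,.07])-lens)).round(4),s["qd"].round(3),s["clock"])
cv2.imwrite("pics/fin.png",np.hstack(ims))
E
```

```text
scene tin_b [(array([0.62 , 0.176, 0.035]), 0.67), (array([ 0.619, -0.288,  0.044]), 0.65), (array([ 0.451, -0.128,  0.22 ]), 0.2)]
scene black_tape [(array([ 0.641, -0.278,  0.023]), 0.66), (array([0.621, 0.17 , 0.036]), 0.3), (array([ 0.47 , -0.053,  0.008]), 0.27)]
scene torch [(array([ 0.448, -0.124,  0.222]), 0.9), (array([ 0.638, -0.279,  0.02 ]), 0.72)]
scene lid [(array([0.607, 0.408, 0.014]), 0.94), (array([0.364, 0.168, 0.017]), 0.87), (array([0.649, 0.197, 0.074]), 0.8)]
fit [ 0.6277 -0.2845] -0.8552242517471313
fit [ 0.627 -0.285] -0.0
top tin_b [(array([0.61 , 0.208, 0.024]), 0.66), (array([ 0.654, -0.045,  0.055]), 0.64), (array([ 0.666, -0.273,  0.059]), 0.51)]
top black_tape [(array([0.612, 0.207, 0.024]), 0.56)]
top torch [(array([ 0.654, -0.046,  0.059]), 0.21)]
top lid [(array([0.608, 0.415, 0.018]), 0.92), (array([0.368, 0.172, 0.02 ]), 0.79), (array([0.656, 0.198, 0.071]), 0.68)]
fit [ 0.627 -0.285] -0.0
lens [ 0.52  -0.186  0.16 ] mid [ 0.473 -0.14   0.202] mouth in tool axes [ 0.1718 -0.0025 -0.0021] [-0.002  0.003  0.     0.     0.001 -0.001] 9.85
```

View pics/fin.png

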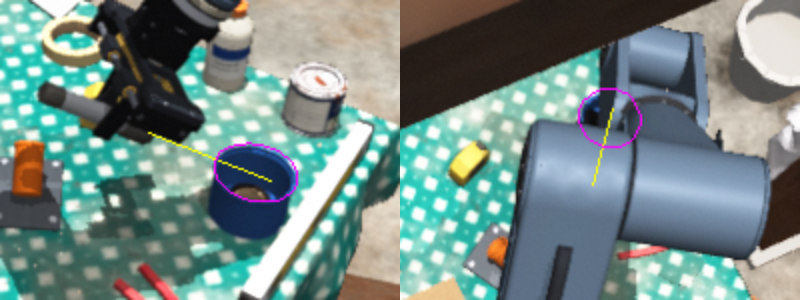

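The axis (yellow) ends inside the open tin's mouth (magenta, scene crop 255,172). The computed offset from the axis is under 3 mm at 17 cm, with a 32° dip. I'll take one enlarged look at the torch's lens end before handing in.

```bash
python3 - <<'E'
from h import *
d=bot.camera("scene");cam=(*ext("scene",d),d["camera_matrix"],d["dist_coeffs"])
s=bot.state();RR=R.from_rotvec(s["ee_rot"]).as_matrix();g=s["position"]-.019*RR[:,2]
q=proj([g],cam)[0].astype(int);f=d["frame"][q[1]-40:q[1]+45,q[0]-55:q[0]+55,::-1]
cv2.imwrite("pics/z.png",cv2.resize(f,None,fx=6,fy=6,interpolation=3));print(proj([g+.065*RR[:,0],g-.089*RR[:,0]],cam)-q+[55,40],s["grip_force"])
E
```

```text
[[77.34002683 49.26609708]
 [23.65334862 28.43227973]] 34.970055436715484
```

View pics/z.png

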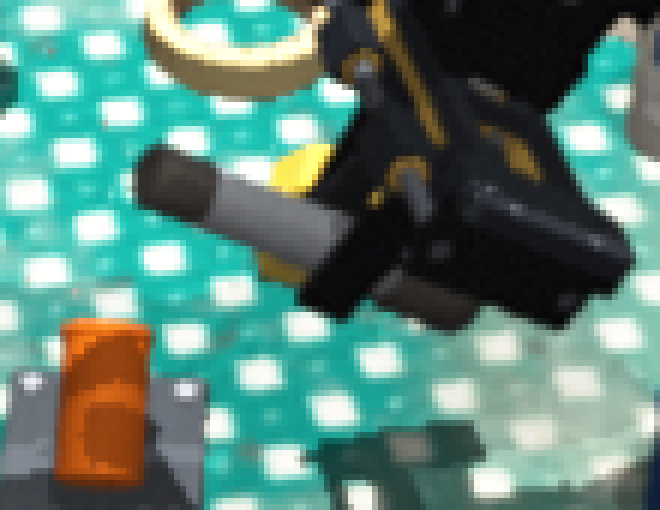

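The dark tail cap is at (175,183) and the larger dark head is at (430,300), on the tin's side, where the model predicts it. The torch is held clear of everything, so I'm handing in.

```bash
python3 -c "
from rig import bot
print(bot.hand_in())"
```

```text
the job is handed in; nothing more can be done
None
```

I drew the torch out of its holster and handed the job in with it still gripped at 35 N, pointing at the open right-hand tin (tin_b). By my estimate the lens is 17 cm from the mouth, dips 32° and is aimed within about 5 mm of its centre; I saw nothing disturbed, and no verdict came back.

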